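# Gauge the blind pillar and present it hole-up

### The job

The square aluminium pillar lying on the bench has a blind hole in just one end: pick it up, feel for the hole by gently pushing an end onto the horizontal pin of the stub gauge (turn the pillar round if the pin does not go in), and press it on until the pin reaches the bottom of the hole. Then draw the pillar off the pin, turn it so that the hole faces straight up and finish while still holding it like that in the gripper, well above the bench (at least 20 cm) and touching nothing else. Leave the other things on the bench where they are.

Things in the scene. Friction and masses are not known exactly. Their poses are not given: they have to be found in the camera images.
- pillar: plain aluminium pillar (blind spacer), square bar 24 x 24 mm, 60 mm long, about 85 g, lying on a long side; the only square spacer. Origin: middle of its underside as it lies (12 mm below its centre line); x runs along its length towards the end with the hole, z is up as it lies. Central round blind hole in the +x end, 13 mm across, 28 mm deep; the other end is plain
- hole_mouth (a point): centre of the hole's mouth, in the pillar's +x end face: 30 mm along x and 12 mm up from the pillar's origin; same axes as the pillar
- hole_floor (a point): centre of the bottom of the hole, 28 mm inside the mouth
- gauge: stub gauge fixed to the bench: dark steel foot, post 24 mm (x) by 30 mm (y), 120 mm tall, and a bare horizontal steel pin pointing roughly at the robot, along the gauge's -x, 110 mm above the bench. Origin: bench level under the post's centre. Pin 8 mm thick, round nose 40 mm in front of the post. Rigid. Hole fully on: the pillar stops 12 mm short of the post; plain end: it stops at the nose
- pin_tip (a point): the nose of the gauge pin; same axes as the gauge (x points from the nose along the pin to the post)
- tube_spacer: bystander: aluminium tube, 28 mm across, 34 mm tall, standing; origin at the centre of its underside
- hex_spacer: bystander: aluminium hexagon spacer, 24 mm across its corners, 50 mm tall with a thin stub at the top, standing; origin at the centre of its underside
- screwdriver: bystander: screwdriver 200 mm long lying along its x
- board: bystander: green circuit board 100 x 75 mm with parts up to 18 mm tall, lying flat; origin at the centre of its underside
- wire_spool: bystander: grey spool 60 mm across, 40 mm tall, standing on its flange; origin at the centre of its underside
- flux_jar: bystander: amber jar 50 mm across, 70 mm tall, standing; origin at the centre of its underside
Mind the look-alikes: they are no part of the job. What is shaped like the pillar but black is not meant.

How it is judged (in metres and radians):
On the way:
1. the pillar, held in the gripper, is pushed onto the gauge pin until the pin is at the bottom of its hole (distance between pin_tip and hole_floor below 0.006 m and contact force between pillar and the fingers above 1 N), for 0.1 s.
At the end, for the whole second after the job is handed in: The pillar is held still in the fingers, its hole facing up within 15 degrees of vertical, the bottom of the hole more than 180 mm above the bench, the hole's mouth more than 30 mm from the gauge pin's nose, and the pillar touching neither the gauge nor any bystander (angle between pillar's own x axis and vertical below 0.26 rad and height (world z) of hole_floor above 0.18 m and contact force between pillar and the fingers above 1 N and contact force between pillar and gauge below 0.1 N and distance between pin_tip and hole_mouth above 0.03 m and linear speed of pillar below 0.03 m/s and angular speed of pillar below 0.3 rad/s and contact force between pillar and tube_spacer below 0.1 N and contact force between pillar and hex_spacer below 0.1 N and contact force between pillar and screwdriver below 0.1 N and contact force between pillar and board below 0.1 N and contact force between pillar and wire_spool below 0.1 N and contact force between pillar and flux_jar below 0.1 N); the arm keeps its last pose, push and grip.
It fails at once if a bystander is disturbed (moved more than 20 mm) (distance of any of tube_spacer, hex_spacer, screwdriver, board, wire_spool, flux_jar from where it was at the start of the episode above 0.02 m).
It fails at once if the pillar is rammed against the gauge (more than 50 N) (contact force between pillar and gauge above 50 N).
It also fails if it takes over 61 s, if anything falls off the work surface, if the arm or the gripper's body presses on something with over 40 N, if the wrist force passes 120 N, or if a joint passes its speed limit or range.

### The arm

A 6-joint arm with a two-finger parallel gripper is mounted at the origin on the work surface. World frame = base frame: x ahead of the robot, y to its left, z up, the work surface at z = 0. Lengths are in mm, angles in rad, forces in N, time in s.
With the tool pointing down it reaches from about 350 to 975 mm from the base axis. Payload 7.1 kg.
Tool frame: the origin (TCP) lies on the front face of the gripper's body, between the roots of the fingers; the fingertips stand 80 mm ahead of it and the grasp point (between the pads) lies 61 mm ahead of it (env.tips_ahead is the distance from the TCP to the fingertips, in mm); z points along the fingers, y is the line along which they close (so a half turn about z gives the same grasp; the last joint's range is limited). The gripper opens to 88 mm and grips with 3 to 60 N. Pads are 20 mm wide; open, the fingers measure 115 mm over their backs; the gripper's body (75 mm by 178 mm) begins 61 mm behind the grasp point.
Start: joints at [-1.131, 0.423, 1.63, -0, 1.089, -0.019], TCP at [276.81, -560.341, 302.675] pointing down, gripper open.
Joint ranges: [-3, 3], [-0.9, 2.11], [0.09, 2.58], [-1.31, 4.45], [0.11, 2.69], [-2.54, 2.54]. Speed limits (rad/s): [2.39, 2.39, 3.01, 3.14, 3.14, 3.14].

### API

Orientations are given as a unit quaternion [x, y, z, w].
In Python, from station import env, set_gripper, viewer, workorder gives the robot as it stands. Calls block until the motion is done:
- env.reach(position, orientation): joint-space move of the TCP to a pose.
- env.move_l(position, rot=None, rate=150, f_stop=None): straight line of the TCP; rot=None keeps the orientation; rate is the mean speed in mm/s. With f_stop (N) it stops when the force on the tool has changed by that much, and returns True; else False.
- env.move_joints(angles): joint-space move.
- set_gripper(opening): finger opening in mm; the grip force is fixed at half the most; returns when the fingers have stopped.
- env.hold(seconds).
- env.ik(position, orientation): joint angles nearest the present ones, or None.
- env.read_state(): the state.
- viewer.camera(name): name is "scene" or "top" or "wrist"; returns the picture (384x512x3 uint8, blue, green, red); there is no depth.
- viewer.camera_params(name): a dict with "fx", "fy", "cx", "cy" (pixels), "pose" (4x4, takes a point from camera to world coordinates); the wrist camera has in their place "tool_from_camera" (4x4, takes a point from camera to tool coordinates, whose origin is the TCP and whose axes are the flange's). Camera axes: x right, y up, looking along -z (the intrinsics and any distortion apply to the point x, -y, -z); pixel columns grow to the right and rows downward; lengths in mm; the calibration is good to about 2 mm. The wrist camera is an equidistant fisheye: a pixel r from the principal point sees the ray r / f radians off the axis. A picture is of the moment at which its call begins: read the wrist's pose just before it. camera_params takes no time and is no camera call.
A pose or a line that the arm cannot do raises env.IKError and nothing moves.
- workorder.sign_off(): hands the job in; it is judged then, once.
The state is a dict: "time_s": time; "qpos": joint angles; "dq": joint speeds; "tau": joint torques, N m; "tool_pos": TCP position; "orientation": TCP orientation; "force": force on the tool from outside, world axes, zero at the start; "wrist_torque": the same for the moment, N m; "width": finger opening in mm; "grip_force": force on a finger pad.
Only numpy, scipy, OpenCV 4.12 (cv2) and the standard library are available. Lean on these libraries where they do the work, as an engineer would, in place of code of your own. Each camera call takes 0.05 s, during which the arm holds its last target. There are 200 camera calls.

## Working session

There is one attempt and no reset: what is moved stays moved. The work goes in short steps, each a Python script; the robot and the scene stay as the last script left them, time stands still between calls to the robot, and variables do not carry over. Pictures are saved under pics/ and viewed, at most 10 in all, crops included, and the job is handed in when it is done.

```bash
mkdir -p pics; ls
python3 - <<'E'
from station import env, set_gripper, viewer, workorder
import cv2
for n in("top","scene"):
    cv2.imwrite(f"pics/{n}0.png",viewer.camera(n)); print(n,viewer.camera_params(n))
print(viewer.camera_params("wrist")); print(env.read_state())
E
```

```text
pics
top {'fx': 351.0456344097843, 'fy': 351.0456344097843, 'cx': 254.94993638929094, 'cy': 191.54636773129315, 'pose': array([[ 6.89991035e-03,  9.96195736e-01, -8.68702839e-02,
         4.85060741e+02],
       [-9.99823600e-01,  5.35518077e-03, -1.80025308e-02,
        -4.90028013e+01],
       [-1.74688383e-02,  8.69791758e-02,  9.96056958e-01,
         9.55634699e+02],
       [ 0.00000000e+00,  0.00000000e+00,  0.00000000e+00,
         1.00000000e+00]])}
scene {'fx': 365.6776033804316, 'fy': 365.6776033804316, 'cx': 257.5783547523277, 'cy': 192.0657954646751, 'pose': array([[ 7.18744616e-01, -4.54712043e-01,  5.25968759e-01,
         1.05563718e+03],
       [ 6.95068317e-01,  4.51515261e-01, -5.59476544e-01,
        -5.36432316e+02],
       [ 1.69178008e-02,  7.67704974e-01,  6.40580097e-01,
         6.90778171e+02],
       [ 0.00000000e+00,  0.00000000e+00,  0.00000000e+00,
         1.00000000e+00]])}
{'fx': 297.3186396354542, 'fy': 297.3186396354542, 'cx': 251.73207009422757, 'cy': 191.4415138682949, 'tool_from_camera': array([[ 4.22723335e-04,  9.62571433e-01,  2.71027782e-01,

[... 275 characters left out ...]
+00]])}
{'time_s': 0.1, 'qpos': array([-1.13101173e+00,  4.23780570e-01,  1.63058486e+00, -2.60883693e-07,
        1.08862797e+00, -1.89975958e-02]), 'dq': array([-0.00134827, -0.00342383,  0.00022768,  0.00043495, -0.00051224,
        0.00021195]), 'tau': array([-2.83316753e-03, -5.45613384e+01, -2.74325967e+01,  6.43593259e-02,
        1.87698298e-02, -6.74075613e-05]), 'tool_pos': array([ 276.64478288, -560.00774826,  301.98056127]), 'orientation': array([ 9.73804778e-01,  2.27384615e-01, -1.46382241e-04, -6.84905022e-04]), 'force': array([ 0.06254095,  0.3677939 , -0.33994893]), 'wrist_torque': array([-0.00308386, -0.049584  , -0.00696309]), 'grip_force': 0.0, 'width': 87.87386305838668}
```

View pics/top0.png

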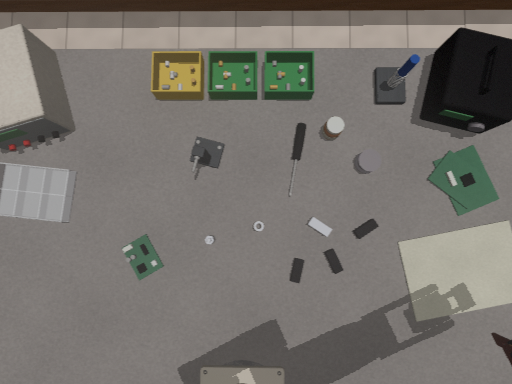

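View pics/scene0.png

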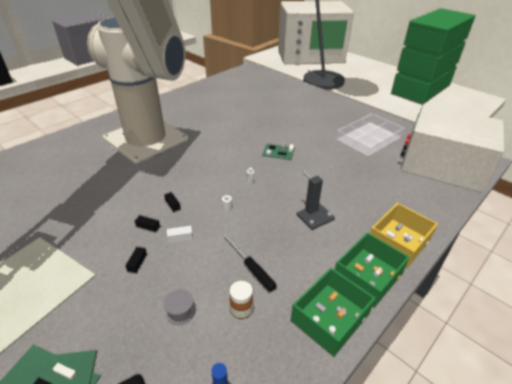

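The top view shows the pillar (silver block) at about (320,227), the black look-alikes around it, and the gauge foot at (207,152) with its pin pointing to about (195,178). The scene view agrees, with the pillar at (179,231) and the post at (315,195).

```bash
cat > h.py <<'E'
from station import env, set_gripper, viewer, workorder
import cv2, numpy as np
from scipy.spatial.transform import Rotation as R
def quat(a,pitch=0):
    "tool down, tool x at yaw a (rad); pitch (rad) about tool y"
    x=np.array([np.cos(a),np.sin(a),0]);z=np.array([0,0,-1.])
    return (R.from_matrix(np.c_[x,np.cross(z,x),z])*R.from_euler('y',pitch)).as_quat()
def rays(name,px,st=None):
    p=viewer.camera_params(name);px=np.atleast_2d(px).astype(float)
    u=(px[:,0]-p['cx'])/p['fx'];v=(px[:,1]-p['cy'])/p['fy']
    if name=='wrist':
        th=np.hypot(u,v);s=np.where(th>1e-9,np.sin(th)/np.maximum(th,1e-9),1)
        d=np.c_[u*s,-v*s,-np.cos(th)]
        T=np.eye(4);T[:3,:3]=R.from_quat(st['orientation']).as_matrix();T[:3,3]=st['tool_pos'];T=T@p['tool_from_camera']
    else: d=np.c_[u,-v,-np.ones_like(u)];T=p['pose']
    return T[:3,3],d@T[:3,:3].T
def onplane(name,px,z,st=None):
    o,d=rays(name,px,st);return o+d*((z-o[2])/d[:,2])[:,None]
def snap(name,f):
    st=env.read_state();im=viewer.camera(name);cv2.imwrite(f'pics/{f}.png',im);return im,st
E
python3 - <<'E'
from h import *
im=cv2.imread('pics/top0.png')
m=np.zeros(im.shape[:2],np.uint8);m[205:250,300:340]=(im[205:250,300:340].min(2)>130)*255
c=max(cv2.findContours(m,0,2)[0],key=cv2.contourArea);r=cv2.minAreaRect(c);print(r)
P=onplane('top',cv2.boxPoints(r),24);print(P.round(1),P.mean(0))
print('foot',onplane('top',[[207,152]],10),'pin nose',onplane('top',[[195,178]],110), 'post', onplane('top',[[200,152]],120))
pc=P.mean(0)[:2]
e=[P[1]-P[0],P[2]-P[1]];e=max(e,key=np.linalg.norm);a=np.arctan2(e[1],e[0]);print('yaw',a)
for s in (0,np.pi):
    d=np.array([np.cos(a+s),np.sin(a+s)])
    for off in (0,90):
        print(s,off,env.ik([*(pc+d*off),230],quat(a+s)))
E
```

```text
((319.9615478515625, 226.30767822265625), (23.574756622314453, 9.429903030395508), 33.690067291259766)
[[ 482.  -171.4   24. ]
 [ 502.7 -185.3   24. ]
 [ 468.7 -236.5   24. ]
 [ 448.2 -222.6   24. ]] [ 475.40180022 -203.95497262   24.        ]
foot [[675.51197311 100.13992328  10.        ]] pin nose [[591.12317282 112.44369416 110.        ]] post [[653.30063355  99.77678515 120.        ]]
yaw -2.156768582010392
0 0 None
0 90 None
3.141592653589793 0 [-4.28273166e-01  3.69729549e-01  1.92044174e+00 -4.44089210e-16
  8.51421367e-01  1.57699089e-01]
3.141592653589793 90 [-2.62816733e-01  4.00166717e-01  1.86973414e+00 -4.44089210e-16
  8.71691796e-01  3.23155522e-01]
```

Run:
```python
from h import *
a=-2.1568+np.pi;d=np.array([np.cos(a),np.sin(a)]);pc=np.array([475.4,-204])
env.reach([*(pc+d*70),160],quat(a));env.hold(.3)
im,st=snap('wrist','w1');print(st['time_s'],st['tool_pos'])
cv2.imwrite('pics/w1b.png',cv2.resize(im,(768,576),interpolation=3))
```

```text
2.2083 [ 514.10050439 -146.16560061  160.14073778]
```

View pics/w1b.png

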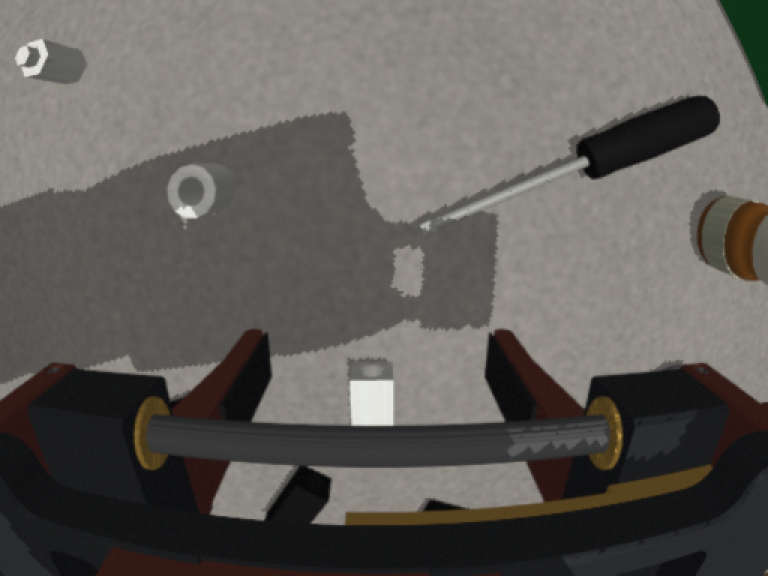

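The wrist view shows the pillar between the fingers. Its end nearest the camera has its top edge at y≈379 and x 350–393 in the enlarged picture. There is a round mark at (372,370) that looks like the hole, so I take the hole to be at tool +x. Feeling with the pin will confirm it.

Run:
```python
from h import *
a=-2.1568+np.pi
im=cv2.imread('pics/w1.png');st=env.read_state()
m=np.zeros(im.shape[:2],np.uint8);m[225:285,225:270]=(im[225:285,225:270].min(2)>195)*255
ys,xs=np.nonzero(m);print(xs.min(),xs.max(),ys.min(),ys.max())
L=[];Rr=[]
for y in range(ys.min()+3,ys.max()-3):
    x=xs[ys==y];L.append([x.min()-.5,y]);Rr.append([x.max()+.5,y])
W=onplane('wrist',(np.array(L)+np.array(Rr))/2,24,st)
w=onplane('wrist',L,24,st)-onplane('wrist',Rr,24,st);print('width',np.linalg.norm(w,axis=1).mean())
v=cv2.fitLine(W[:,:2].astype(np.float32),cv2.DIST_L2,0,.01,.01).ravel();an=np.arctan2(v[1],v[0])
if v[:2]@[np.cos(a),np.sin(a)]<0:an+=np.pi
an=(an+np.pi)%(2*np.pi)-np.pi
E=onplane('wrist',[[xs[ys<ys.min()+4].mean(),ys.min()-.5]],24,st)[0,:2]
d=np.array([np.cos(an),np.sin(an)]);c=E-30*d
print('yaw',an,a,'end',E,'centre',c,'top est 475.4,-204')
np.save('pil.npy',[*c,an])
```

```text
234 261 254 282
width 23.478249971361457
yaw 0.9836705 0.9847926535897931 end [ 488.59767761 -177.22995934] centre [ 471.97856369 -202.20604882] top est 475.4,-204
```

Run:
```python
from h import *
x,y,a=np.load('pil.npy');q=quat(a)
set_gripper(60)
env.reach([x,y,140],q);env.move_l([x,y,84],rate=120,f_stop=10)
set_gripper(10);env.hold(.2);s=env.read_state();print(s['tool_pos'],s['width'],s['grip_force'],s['time_s'])
env.move_l([x,y,260],rate=200)
# look at the gauge, tool x along gauge +x
g=-.2;u=np.array([np.cos(g),np.sin(g)]);n=np.array([592,112])
env.reach([*(n-110*u),240],quat(g));env.hold(.3)
im,s=snap('wrist','w2');print(s['tool_pos'],s['width'],s['time_s'])
cv2.imwrite('pics/w2b.png',cv2.resize(im,(768,576),interpolation=3))
```

```text
[ 472.10124572 -202.30521345   84.23227247] 23.810308447513886 29.999835463240743 4.7417
[484.30489301 133.48302621 240.03902163] 23.914825986080906 7.7
```

View pics/w2b.png

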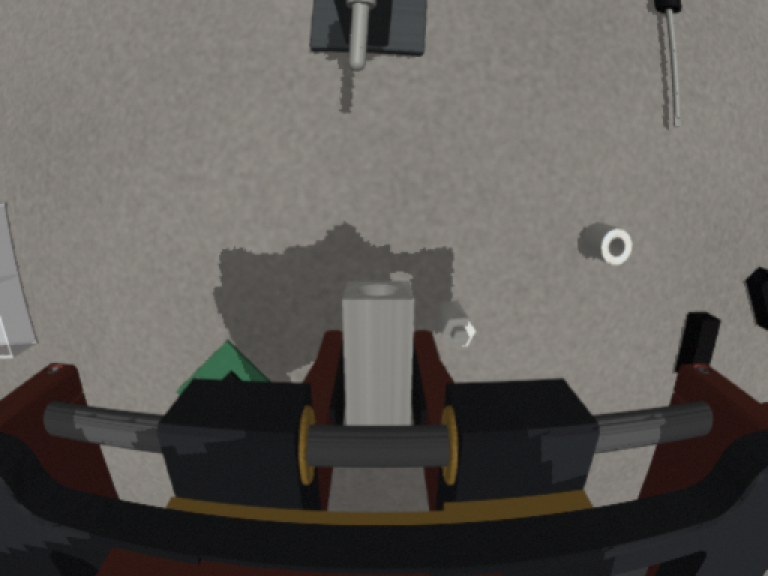

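The picture shows the pillar held square, with the hole ellipse on its front end at (378,290) in the enlarged picture. The pin nose is at (357,65), with the foot behind it. I'll move closer to measure the pin axis.

Run:
```python
from h import *
g=-.2;u=np.array([np.cos(g),np.sin(g)]);n=np.array([592,112])
env.move_l([*(n-60*u),240],rate=150);env.hold(.3)
im,s=snap('wrist','w3');print(s['tool_pos'],s['time_s'])
cv2.imwrite('pics/w3b.png',cv2.resize(im[0:240,150:350],(800,960),interpolation=3)[:600])
```

```text
[532.57117838 124.07857617 240.03723207] 8.5333
```

View pics/w3b.png

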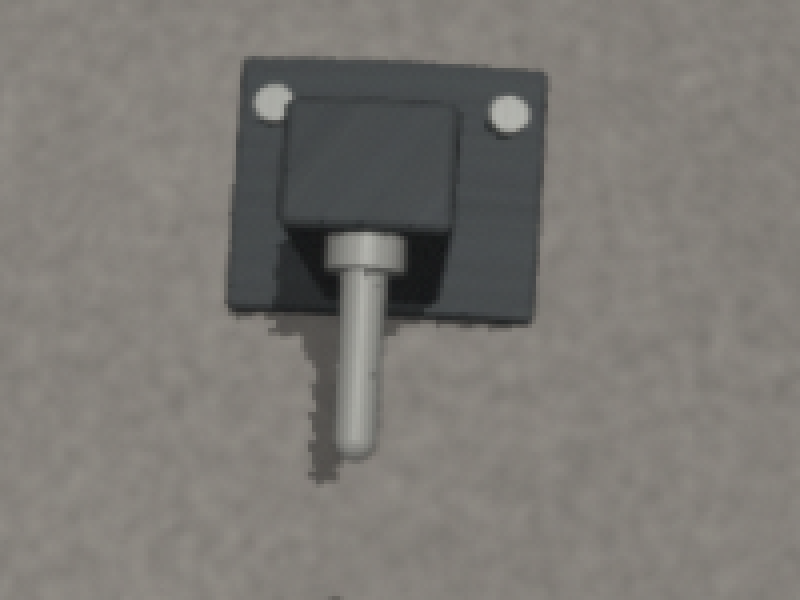

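The crop shows the pin from the collar at (365,275) to the nose at (356,458), with post top corners at (291,100), (459,103), (281,222) and (450,230).

Run:
```python
from h import *
st=env.read_state()
f=lambda p,z:onplane('wrist',(np.array(p,float)+.5)/4-.5+[150,0],z,st)[:,:2]
y=lambda v:np.arctan2(v[1],v[0])
P=f([[365,280],[356.8,440],[355,459]],110);print('pin',P,y(P[0]-P[1]))
T=f([[291,100],[459,103],[450,230],[281,222]],120);print('post top',T.mean(0),'front-edge yaw',y(T[3]-T[2])-np.pi/2,'back',y(T[0]-T[1])-np.pi/2,np.linalg.norm(T[0]-T[1]),np.linalg.norm(T[1]-T[2]))
F=f([[245,57],[547,72],[532,322],[230,310]],8);print('foot yaw',y(F[0]-F[1])-np.pi/2,y(F[3]-F[2])-np.pi/2,y(F[0]-F[3]),y(F[1]-F[2]))
# pillar end (held) seen in same camera: lateral edges, z = tcp-60 (top face)
im=cv2.imread('pics/w3.png')
for r in (205,215,225):
    g=im[r,200:300].mean(1);e=np.abs(np.diff(g));print(r,[ (i+200,int(e[i])) for i in np.argsort(e)[-4:]])
c=onplane('wrist',[[252,215]],st['tool_pos'][2]-60,st)
R_=R.from_quat(st['orientation'])
print('tool coords of px252,215:',R_.inv().apply(c[0]-st['tool_pos']))
```

```text
pin [[634.63901257 111.31086549]
 [606.8726513  118.43601534]
 [603.62676249 119.42909066]] -0.25119090606729194
post top [653.36684438 106.33340465] front-edge yaw -0.25993525445681254 back -0.22955931546542296 28.217147736942614 22.81272107069329
foot yaw -0.25882091336598556 -0.2459369690654949 -0.24810817011407316 -0.26081106820890587
205 [(np.int64(276), 12), (np.int64(228), 18), (np.int64(227), 29), (np.int64(275), 33)]
215 [(np.int64(227), 19), (np.int64(274), 21), (np.int64(228), 24), (np.int64(275), 27)]
225 [(np.int64(275), 40), (np.int64(288), 44), (np.int64(228), 45), (np.int64(274), 54)]
tool coords of px252,215: [2.13802262e+01 1.76740572e-02 5.99977540e+01]
```

Run:
```python
from h import *
g=-.251;u=np.array([np.cos(g),np.sin(g)]);n=np.array([603.4,119.3]);q=quat(g)
env.move_l([*(n-60*u),240],rot=q,rate=100);env.move_l([*(n-60*u),182.2],rate=100);env.hold(.2)
s=env.read_state();print(s['tool_pos'],s['force'],s['time_s'])
h=env.move_l([*(n+3*u),182.2],rate=20,f_stop=6)
s=env.read_state();t=s['tool_pos'];print(h,t,'along',(t[:2]-n)@u,'lat',(t[:2]-n)@[-u[1],u[0]],s['force'],s['wrist_torque'],s['width'],s['grip_force'],s['time_s'])
im,s=snap('wrist','w4');cv2.imwrite('pics/w4b.png',cv2.resize(im[0:260,130:370],(720,780),interpolation=3)[:600])
```

```text
[545.68572606 134.27684338 182.92640854] [-0.16956806  0.11176475 -0.03025161] 9.8167
True [601.90704263 119.446393   181.43056542] along -1.4825348867509844 lat -0.22900421469662022 [-0.61469024 -0.57067942 -0.91407676] [ 4.86406600e-02 -2.03098939e-02 -9.16626279e-05] 23.44575024615189 29.999783830717206 12.4667
```

View pics/w4b.png

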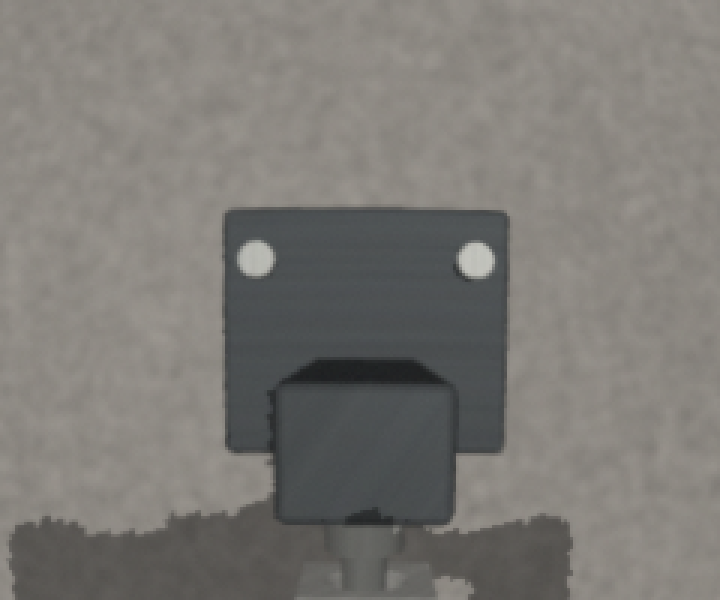

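The pin went in to the expected depth (TCP 1.5 mm short of the nose; about 2 mm was predicted). The picture shows the pillar end about 12 mm in front of the post. I'll press once more gently, draw off and turn the hole up.

Run:
```python
from h import *
g=-.251;u=np.array([np.cos(g),np.sin(g)]);n=np.array([603.4,119.3]);q=quat(g)
h=env.move_l([*(n+4*u),181.8],rate=15,f_stop=10);env.hold(.3)
s=env.read_state();t=s['tool_pos'];print(h,'along',(t[:2]-n)@u,s['force'],s['grip_force'],s['width'],s['time_s'])
env.move_l([*(n-75*u),182],rate=60);env.move_l([*(n-110*u),330],rate=200)
s=env.read_state();print(s['force'],s['width'],s['qpos'],s['time_s'])
for p in (1.57,-1.57):
  Q=quat(g,p);M=R.from_quat(Q).as_matrix();print(p,'toolx',M[:,0].round(2),'toolz',M[:,2].round(2))
  for r in (350,450,550):
    for z in (350,450):
      for az in (-.25,0.2,): 
        x=env.ik([r*np.cos(.2),r*np.sin(.2),z],quat(az,p)); print(r,z,az,None if x is None else x.round(2))
```

```text
True along -0.9643420593426214 [-0.29782762  0.77056036 -0.75625273] 29.999832585453987 23.462853616678185 13.1167
[-0.12668795 -0.19981409 -1.62987173] 23.68842739270224 [0.26255326 0.2371509  1.83495036 0.00315807 1.0817084  2.08367544] 15.4083
1.57 toolx [ 0. -0.  1.] toolz [ 0.97 -0.25 -0.  ]
350 350 -0.25 None
350 350 0.2 None
350 450 -0.25 [ 0.74 -0.14  2.58  4.25  1.21 -2.19]
350 450 0.2 None
450 350 -0.25 [ 0.54  0.37  2.49  3.96  1.38 -1.77]
450 350 0.2 [ 0.15  0.35  2.58  3.09  1.36 -1.56]
450 450 -0.25 [ 0.54  0.03  2.43  4.06  1.11 -2.1 ]
450 450 0.2 [ 0.15 -0.05  2.5   3.07  0.89 -1.53]
550 350 -0.25 [ 0.45  0.43  2.3   3.89  1.26 -1.85]
550 350 0.2 [ 0.16  0.4   2.38  3.1   1.21 -1.56]
550 450 -0.25 [ 0.45  0.17  2.25  3.98  1.04 -2.08]
550 450 0.2 [ 0.16  0.12  2.32  3.09  0.87 -1.54]
-1.57 toolx [ 0. -0. -1.] toolz [-0.97  0.25 -0.  ]
350 350 -0.25 [0.   0.6  1.86 0.32 2.23 1.77]
350 350 0.2 [ 0.18  0.62  1.82 -0.03  2.27  1.55]
350 450 -0.25 [0.   0.45 1.82 0.38 2.41 1.86]
350 450 0.2 [ 0.18  0.46  1.79 -0.03  2.46  1.55]
450 350 -0.25 [0.03 0.71 1.62 0.4  2.34 1.85]
450 350 0.2 [ 0.18  0.72  1.58 -0.03  2.4   1.55]
450 450 -0.25 [0.03 0.57 1.59 0.48 2.49 1.96]
450 450 0.2 [ 0.18  0.59  1.55 -0.03  2.56  1.54]
550 350 -0.25 [0.05 0.82 1.37 0.49 2.46 1.97]
550 350 0.2 [ 0.18  0.85  1.32 -0.03  2.55  1.55]
550 450 -0.25 [0.05 0.71 1.33 0.6  2.59 2.1 ]
550 450 0.2 None
```

Run:
```python
from h import *
p0=[500*np.cos(.2),500*np.sin(.2)]
env.move_l([*p0,460],rate=150)
q=env.ik([*p0,450],quat(.2,1.571));q0=env.read_state()['qpos'];print(q0.round(2),q.round(2))
for f in np.linspace(.2,1,5): env.move_joints(q0+f*(q-q0))
env.hold(1)
s=env.read_state();print(s['tool_pos'],R.from_quat(s['orientation']).as_matrix().round(2),s['width'],s['grip_force'],s['time_s'])
im,s=snap('wrist','w5');im2,_=snap('scene','s5')
cv2.imwrite('pics/f.png',np.hstack([cv2.resize(im,(400,300)),cv2.resize(im2[:300,:],(400,300))]))
```

```text
[0.18 0.08 1.71 0.   1.36 2.  ] [ 0.16  0.04  2.42  3.08  0.89 -1.54]
[490.02858591  99.35139164 450.00912086] [[-0.    0.2   0.98]
 [-0.   -0.98  0.2 ]
 [ 1.   -0.    0.  ]] 24.146092996129138 30.00001941807568 21.025
```

View pics/f.png

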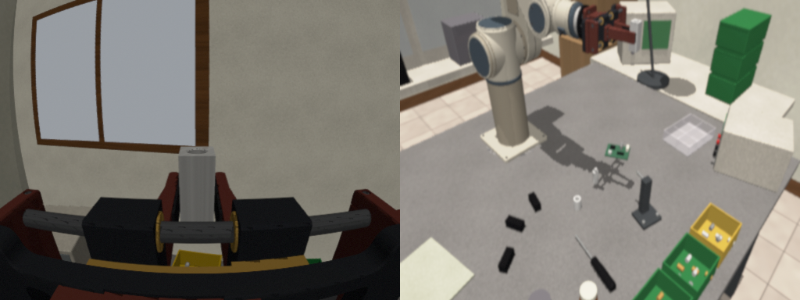

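The pillar is held upright, with the hole at its top end at about (197,151) in the left picture. The bench objects look unmoved, so I'm handing the job in.

```bash
python3 -c "
from station import workorder
print(workorder.sign_off())"
```

```text
the job is handed in; nothing more can be done
None
```

The pillar's hole end was pressed onto the gauge pin until it bottomed and drawn off; I handed it in held hole-up at about 450 mm and clear of everything, after about 21 s of robot time (no verdict was returned).

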